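# Load the seeder's feed rack in reverse order

### The arm

A 6-joint arm with a two-finger parallel gripper is mounted at the origin on the work surface. World frame = base frame: x ahead of the robot, y to its left, z up, the work surface at z = 0. Lengths are in m, angles in rad, forces in N, time in s.
With the tool pointing down it reaches from about 0.375 to 0.975 m from the base axis. Payload 3.8 kg.
Tool frame: the origin (TCP) lies at the very end of the fingers, on their centre line; the grasp point (between the pads) lies 19 mm behind it; z points along the fingers, y is the line along which they close (so a half turn about z gives the same grasp; the last joint's range is limited). The gripper opens to 85 mm and grips with 20 to 120 N. Pads are 22 mm wide; open, the fingers measure 114 mm over their backs; the gripper's body (76 mm by 85 mm) begins 54 mm behind the grasp point. The pads swing forward as they close: fully open they stand 13 mm farther back than shut.
Start: joints at [1.182, 0.264, 1.604, -0, 1.274, -0.037], TCP at [0.233, 0.634, 0.231] pointing down, gripper open.
Joint ranges: [-2.63, 2.63], [-0.94, 2.18], [0.31, 2.57], [-1.31, 4.45], [0, 2.66], [-2.55, 2.55]. Speed limits (rad/s): [2.57, 2.57, 3.14, 3.14, 3.14, 3.14].

### API

Orientations are given as a rotation vector (axis times angle).
In Python, from workcell import read_state, read_camera, calibration, finish_job gives the robot as it stands.
- The arm moves only by the tool step_arm, never from a script. Its argument "commands" is a list of rows, each an object of numbers: "fingers": the gripper's target within -1 to 1 (shut at 1, half-way at 0, fully open at -1); "dx", "dy", "dz": the shift along the tool's x, y, z in m; "roll": the turn about the tool's z in degrees. In form: [{"fingers": .., "dx": .., "dy": .., "dz": .., "roll": ..}, ...]. A call has 1 to 8 rows; each row is the pose to reach, as a shift and turn from the pose commanded when the call began, along the tool's axes at that moment; what a row does not reach only later rows make up. A row lasts 1/8 s, in which the tool goes at most 62.5 mm and 10.7 degrees, less where a joint would pass 70% of its speed; a pose out of reach is approached as far as the arm can. A call with a gripper value outside its range is refused whole. The fingers move at their own pace and stop on an object; "squeeze" is the grip in N (left out, the last holds). Time passes only in rows, so rows that repeat a pose let the fingers close. It gives the time, the measured TCP pose, the force, the opening and the grip force at its end, in the units of the state.
- read_state(): the state, without advancing time (a new reading comes with each control period).
- read_camera(name): name is "scene" or "top" or "wrist"; returns (picture, depth): 420x560x3 uint8, blue, green, red; 420x560 float32, m along the optical axis (not along the pixel's ray), 0 where there is no reading.
- calibration(name): a dict with "intrinsics" (3x3 intrinsics, pixels), "k1" (the pictures are not rectified: a ray, as slopes to the right and down, at radius r is drawn at 1 + k1 r^2 times it, then the intrinsics apply), "world_to_cam" (4x4, takes a point from world to camera coordinates). Camera axes: x right, y up, looking along -z (the intrinsics and any distortion apply to the point x, -y, -z); pixel columns grow to the right and rows downward; lengths in m; the calibration is good to about 2 mm. A picture is of the moment at which its call begins: read the wrist's pose just before it. calibration takes no time and is no camera call; for the wrist camera it gives the pose at the moment of the call.
- finish_job(): hands the job in; it is judged then, once.
The state is a dict: "time": time; "q": joint angles; "joint_vel": joint speeds; "joint_torque": joint torques, N m; "tool_pos": TCP position; "tcp_rot": TCP orientation; "wrist_force": force on the tool from outside, world axes, zero at the start; "torque": the same for the moment, N m; "width": opening from 0.0 (shut) to 1.0 (fully open); "grip_force": force on a finger pad.
Only numpy, scipy, OpenCV 4.12 (cv2) and the standard library are available. Lean on these libraries where they do the work, as an engineer would, in place of code of your own. Each camera call takes 0.05 s, during which the arm holds its last target. There are 200 camera calls.

### The job

Move the four seed jars from the rack with the coloured cups into the empty black rack, one jar to a compartment, in reverse order as counted from the racks' green end plates: the jar nearest the full rack's green plate goes into the black rack's compartment farthest from its green plate, and so on. Leave every jar standing upright on its compartment's floor, and do not tip any jar over on the way.

Things in the scene. Friction and masses are not known exactly. Their poses are not given: they have to be found in the camera images.
- store_rack: Full rack: aluminium base 80 x 262 mm, 6 mm thick, fixed, carrying a row of four coloured cups. Origin: under the middle of the row, on the table; z up. Row along its y axis, cup centres at y = +96, +32, -32, -96 mm. Green end plate (67 x 12 mm, 50 mm high) only at the +y end, y = +137 mm. Turned any way, at left or right.
- feed_rack: Empty rack: black open tray 67 x 259 mm with a grey floor, fixed, with a row of four compartments 61 x 61 mm inside; floor 10 mm, 3 mm walls up to 31 mm above the table. Origin: under the middle of the row, on the table; z up. Row along its y axis, compartment centres at x = 0, y = +96, +32, -32, -96 mm. Green end plate (50 mm high) only at the +y end, y = +136 mm. Turned any way.
- jar_red: Upright loose seed jar, amber-brown with a paper label band and a red screw cap; round, 42 mm diameter (cap 41 mm), 100 mm tall, the cap from 78 mm up; 80 to 150 g. Origin: centre of its underside; z up along the jar. It starts in the red cup, up to 6 mm off the cup's centre.
- cup_red: Square open red cup on the full rack in which the jar with the red cap starts; fixed. 64 x 64 mm outside, 58 x 58 mm inside, 25 mm high, floor 4 mm thick (jar stands 10 mm above the table), rim 31 mm above the table. Origin: centre of its underside, 6 mm above the table; axes parallel to the full rack's.
- jar_yellow: Upright loose seed jar, amber-brown with a paper label band and a yellow screw cap; round, 42 mm diameter (cap 41 mm), 100 mm tall, the cap from 78 mm up; 80 to 150 g. Origin: centre of its underside; z up along the jar. It starts in the yellow cup, up to 6 mm off the cup's centre.
- cup_yellow: Square open yellow cup on the full rack in which the jar with the yellow cap starts; fixed. 64 x 64 mm outside, 58 x 58 mm inside, 25 mm high, floor 4 mm thick (jar stands 10 mm above the table), rim 31 mm above the table. Origin: centre of its underside, 6 mm above the table; axes parallel to the full rack's.
- jar_blue: Upright loose seed jar, amber-brown with a paper label band and a blue screw cap; round, 42 mm diameter (cap 41 mm), 100 mm tall, the cap from 78 mm up; 80 to 150 g. Origin: centre of its underside; z up along the jar. It starts in the blue cup, up to 6 mm off the cup's centre.
- cup_blue: Square open blue cup on the full rack in which the jar with the blue cap starts; fixed. 64 x 64 mm outside, 58 x 58 mm inside, 25 mm high, floor 4 mm thick (jar stands 10 mm above the table), rim 31 mm above the table. Origin: centre of its underside, 6 mm above the table; axes parallel to the full rack's.
- jar_white: Upright loose seed jar, amber-brown with a paper label band and a white screw cap; round, 42 mm diameter (cap 41 mm), 100 mm tall, the cap from 78 mm up; 80 to 150 g. Origin: centre of its underside; z up along the jar. It starts in the white cup, up to 6 mm off the cup's centre.
- cup_white: Square open white cup on the full rack in which the jar with the white cap starts; fixed. 64 x 64 mm outside, 58 x 58 mm inside, 25 mm high, floor 4 mm thick (jar stands 10 mm above the table), rim 31 mm above the table. Origin: centre of its underside, 6 mm above the table; axes parallel to the full rack's.
Things that resemble listed ones, but are neither listed nor needed, are in the scene too. What is shaped like the jar_blue but turquoise is not meant.

How it is judged:
At the end, for the whole second after the job is handed in: All four jars stand released, at rest, upright (0.1 rad) on the black rack's compartment floors (4 mm), within 13 mm of a compartment centre along and across the row; the jar whose cup is n-th from the full rack's green plate is n-th from the black rack's end without the plate (x of jar_red in the frame of feed_rack between -0.013 and 0.013 m and z of jar_red in the frame of feed_rack between 0.006 and 0.014 m and angle between each of jar_red, jar_yellow, jar_blue, jar_white's own z axis and vertical below 0.1 rad and linear speed of each of jar_red, jar_yellow, jar_blue, jar_white below 0.02 m/s and angular speed of each of jar_red, jar_yellow, jar_blue, jar_white below 0.2 rad/s and ((y of cup_red in the frame of store_rack between 0.076 and 0.116 m and y of jar_red in the frame of feed_rack between -0.109 and -0.083 m) or (y of cup_red in the frame of store_rack between 0.012 and 0.052 m and y of jar_red in the frame of feed_rack between -0.045 and -0.019 m) or (y of cup_red in the frame of store_rack between -0.052 and -0.012 m and y of jar_red in the frame of feed_rack between 0.019 and 0.045 m) or (y of cup_red in the frame of store_rack between -0.116 and -0.076 m and y of jar_red in the frame of feed_rack between 0.083 and 0.109 m)) and x of jar_yellow in the frame of feed_rack between -0.013 and 0.013 m and z of jar_yellow in the frame of feed_rack between 0.006 and 0.014 m and ((y of cup_yellow in the frame of store_rack between 0.076 and 0.116 m and y of jar_yellow in the frame of feed_rack between -0.109 and -0.083 m) or (y of cup_yellow in the frame of store_rack between 0.012 and 0.052 m and y of jar_yellow in the frame of feed_rack between -0.045 and -0.019 m) or (y of cup_yellow in the frame of store_rack between -0.052 and -0.012 m and y of jar_yellow in the frame of feed_rack between 0.019 and 0.045 m) or (y of cup_yellow in the frame of store_rack between -0.116 and -0.076 m and y of jar_yellow in the frame of feed_rack between 0.083 and 0.109 m)) and x of jar_blue in the frame of feed_rack between -0.013 and 0.013 m and z of jar_blue in the frame of feed_rack between 0.006 and 0.014 m and ((y of cup_blue in the frame of store_rack between 0.076 and 0.116 m and y of jar_blue in the frame of feed_rack between -0.109 and -0.083 m) or (y of cup_blue in the frame of store_rack between 0.012 and 0.052 m and y of jar_blue in the frame of feed_rack between -0.045 and -0.019 m) or (y of cup_blue in the frame of store_rack between -0.052 and -0.012 m and y of jar_blue in the frame of feed_rack between 0.019 and 0.045 m) or (y of cup_blue in the frame of store_rack between -0.116 and -0.076 m and y of jar_blue in the frame of feed_rack between 0.083 and 0.109 m)) and x of jar_white in the frame of feed_rack between -0.013 and 0.013 m and z of jar_white in the frame of feed_rack between 0.006 and 0.014 m and ((y of cup_white in the frame of store_rack between 0.076 and 0.116 m and y of jar_white in the frame of feed_rack between -0.109 and -0.083 m) or (y of cup_white in the frame of store_rack between 0.012 and 0.052 m and y of jar_white in the frame of feed_rack between -0.045 and -0.019 m) or (y of cup_white in the frame of store_rack between -0.052 and -0.012 m and y of jar_white in the frame of feed_rack between 0.019 and 0.045 m) or (y of cup_white in the frame of store_rack between -0.116 and -0.076 m and y of jar_white in the frame of feed_rack between 0.083 and 0.109 m))); the robot touches nothing.
It fails at once if the red jar is tipped by more than 0.6 rad (angle between jar_red's own z axis and vertical above 0.6 rad).
It fails at once if the yellow jar is tipped by more than 0.6 rad (angle between jar_yellow's own z axis and vertical above 0.6 rad).
It fails at once if the blue jar is tipped by more than 0.6 rad (angle between jar_blue's own z axis and vertical above 0.6 rad).
It fails at once if the white jar is tipped by more than 0.6 rad (angle between jar_white's own z axis and vertical above 0.6 rad).
It also fails if it takes over 115 s, if anything falls off the work surface, if the arm or the gripper's body presses on something with over 40 N, if the wrist force passes 120 N, or if a joint passes its speed limit or range.

## Working session

There is one attempt and no reset: what is moved stays moved. The work goes in short steps, Python scripts to look and compute and a tool call to move; the robot and the scene stay as the last step left them, time stands still between calls to the robot, and variables do not carry over. Pictures are saved under pics/ and viewed, at most 14 in all, crops included, and the job is handed in when it is done.

Besides the shell and the picture viewer there is one more tool, called after "Emit:" in YAML: its name, and indented under it one key for each argument. step_arm: Moves the arm, as the interface text tells. Its arguments: {"type":"object","properties":{"commands":{"type":"array","items":{"type":"object","properties":{"fingers":{"type":"number"},"dx":{"type":"number"},"dy":{"type":"number"},"dz":{"type":"number"},"roll":{"type":"number"}}}},"squeeze":{"type":"number"}},"required":["commands"]}

```bash
mkdir -p pics; ls
python3 - <<'E'
from workcell import *
import cv2,numpy as np
for n in("top","scene"):
    p,d=read_camera(n);cv2.imwrite(f"pics/{n}0.png",p);np.savez(f"{n}0.npz",p=p,d=d)
    c=calibration(n);print(n,c)
print(read_state())
E
```

```text
pics
top {'intrinsics': array([[413.94595563,   0.        , 271.50333695],
       [  0.        , 413.94595563, 208.25470725],
       [  0.        ,   0.        ,   1.        ]]), 'k1': 0.044359848913201806, 'world_to_cam': array([[-0.02698815, -0.99959523, -0.00900107,  0.03045482],
       [ 0.99763031, -0.02750299,  0.06306625, -0.53037003],
       [-0.06328828, -0.0072777 ,  0.99796875, -0.90005011],
       [ 0.        ,  0.        ,  0.        ,  1.        ]])}
scene {'intrinsics': array([[391.38458842,   0.        , 277.70375257],
       [  0.        , 391.38458842, 206.55260569],
       [  0.        ,   0.        ,   1.        ]]), 'k1': 0.01958022315787081, 'world_to_cam': array([[ 0.51396925,  0.85769451, -0.01399072, -0.2772611 ],
       [-0.69412395,  0.42542271,  0.58069567,  0.34575866],
       [ 0.50401145, -0.28874843,  0.81400049, -1.1036035 ],
       [ 0.        ,  0.        ,  0.        ,  1.        ]])}
{'time': 0.1, 'q': array([ 1.18211584e+00,  2.64692931e-01,  1.60523709e+00, -4.48556549e-05,
        1.27368993e+00, -3.69405284e-02]), 'joint_vel': array([ 4.63163856e-04, -2.44699837e-03, -4.57442001e-03,  1.66909567e-03,
        6.06018743e-05, -3.48393849e-04]), 'joint_torque': array([ 4.38803409e-04, -5.16700315e+01, -3.68592954e+01, -3.42951148e-05,
        6.29415706e-03, -4.96060818e-05]), 'tool_pos': array([0.23235157, 0.63305015, 0.23007651]), 'tcp_rot': array([-0.54957978, -3.09275441,  0.00312648]), 'wrist_force': array([-1.29346468, -0.63728226, -0.25832424]), 'torque': array([-0.03035853, -0.02829687,  0.07409836]), 'grip_force': 0.0, 'width': 0.9999191514666538}
```

View pics/top0.png

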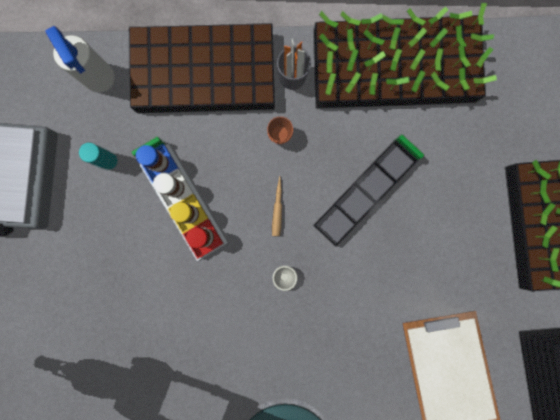

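View pics/scene0.png

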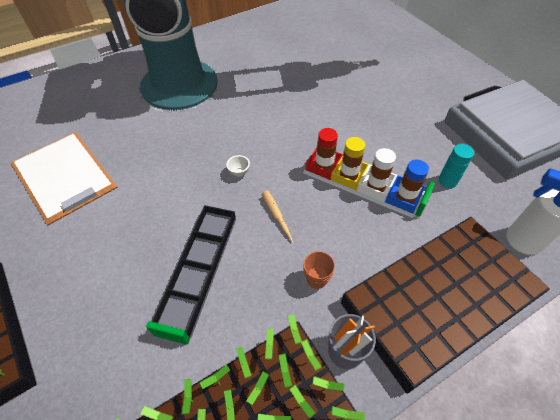

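Scene: the store rack runs from its green plate at (148,142) through blue (150,155), white (168,184) and yellow (182,211) to red (200,238). The feed rack runs from (335,230) to its green plate at (410,147). The only blue-jar lookalike is the turquoise cylinder at (92,153). Order: blue goes farthest from the feed green plate, then white, then yellow, with red nearest to it.

```bash
cat > h.py <<'E'
import cv2,numpy as np
from workcell import *
from scipy.spatial.transform import Rotation as R
def cast(c,uv,z):
    "pixels -> world points on plane height z"
    uv=np.asarray(uv,float).reshape(-1,1,2)
    s=cv2.undistortPoints(uv,c["intrinsics"],np.array([c["k1"],0,0,0.]))[:,0]
    T=np.linalg.inv(c["world_to_cam"]); o=T[:3,3]
    d=np.c_[s[:,0],-s[:,1],-np.ones(len(s))]@T[:3,:3].T
    return o+d*((z-o[2])/d[:,2])[:,None]
def blobs(p,lo,hi,amin=60):
    m=cv2.inRange(cv2.cvtColor(p,cv2.COLOR_BGR2HSV),lo,hi)
    m=cv2.morphologyEx(m,cv2.MORPH_OPEN,np.ones((3,3)))
    return sorted([k for k in cv2.findContours(m,0,2)[0] if cv2.contourArea(k)>amin],key=cv2.contourArea)[::-1]
E
python3 - <<'E'
from h import *
f=np.load("top0.npz");p,d=f["p"],f["d"];c=calibration("top")
# depth -> world height map
v,u=np.mgrid[:420,:560]
s=cv2.undistortPoints(np.stack([u,v],-1).reshape(-1,1,2).astype(float),c["intrinsics"],np.array([c["k1"],0,0,0.]))[:,0]
P=(np.c_[s[:,0],-s[:,1],-np.ones(len(s))]*d.reshape(-1,1))@np.linalg.inv(c["world_to_cam"])[:3,:3].T+np.linalg.inv(c["world_to_cam"])[:3,3]
P=P.reshape(420,560,3);H=P[...,2]
# cap tops in the store region, by height
m=((H>.1)&(H<.118)&(d>0)).astype(np.uint8);m[:130]=0;m[270:]=0;m[:,250:]=0
n,l,st,ce=cv2.connectedComponentsWithStats(m)
for i in range(1,n):
    if st[i,4]>60:
        q=P[l==i];print("cap",ce[i].round(1),st[i,4],p[l==i].mean(0).round(),np.median(q,0).round(4),cast(c,ce[i],.11).round(4))
for k in blobs(p,(45,120,40),(75,255,255)):
    (x,y),wh,a=cv2.minAreaRect(k)
    if y<170 and y>120:print("green",round(x),round(y),wh,cast(c,(x,y),.05).round(4))
# feed: bounding rect of dark region (walls) and floors
reg=np.zeros((420,560),np.uint8);reg[130:255,305:430]=1
m=((H>.022)&(H<.045)&(reg>0)).astype(np.uint8)
k=max(cv2.findContours(m,0,2)[0],key=cv2.contourArea);r=cv2.minAreaRect(k);print("tray",r);B=cast(c,cv2.boxPoints(r),.031);print(B.round(4),B.mean(0))
m=(p.max(2)<45).astype(np.uint8)*reg
k=max(cv2.findContours(m,0,2)[0],key=cv2.contourArea);r=cv2.minAreaRect(k);print("dark",r);B=cast(c,cv2.boxPoints(r),.031);print(B.round(4),B.mean(0))
E
```

```text
cap [ 88.5 151.6] 275 [177. 176.  73.] [0.6499 0.3811 0.1017] [[0.6484 0.3775 0.11  ]]
cap [146.2 155.3] 372 [186. 106.  62.] [0.6381 0.263  0.1113] [[0.6382 0.2632 0.11  ]]
cap [164.1 183.4] 340 [212. 214. 213.] [0.5809 0.2278 0.1113] [[0.5807 0.2282 0.11  ]]
cap [180.  211.8] 337 [ 65. 181. 203.] [0.5227 0.197  0.1112] [[0.523  0.1973 0.11  ]]
cap [196.2 237.5] 336 [ 46.  49. 174.] [0.4712 0.1658 0.111 ] [[0.4712 0.1659 0.11  ]]
green 410 148 (30.573427200317383, 8.278343200683594) [[ 0.6507 -0.2835  0.05  ]]
tray ((366.69989013671875, 191.66920471191406), (32.01120376586914, 122.1867446899414), 43.43064498901367)
[[ 0.4911 -0.0734  0.031 ]
 [ 0.6802 -0.2629  0.031 ]
 [ 0.6301 -0.3109  0.031 ]
 [ 0.4423 -0.1219  0.031 ]] [ 0.56090909 -0.19229916  0.031     ]
dark ((405.2961730957031, 151.32730102539062), (29.131755828857422, 5.579172611236572), 47.862403869628906)
[[ 0.667  -0.2546  0.031 ]
 [ 0.6749 -0.2638  0.031 ]
 [ 0.626  -0.3039  0.031 ]
 [ 0.6181 -0.2946  0.031 ]] [ 0.64651205 -0.27921904  0.031     ]
```

Run:
```python
from h import *
f=np.load("top0.npz");p,d=f["p"],f["d"];c=calibration("top")
g=p[125:260,300:435].max(2)
box=cv2.boxPoints(((366.7,191.7),(28,116),43.4)).astype(int)
m=np.zeros((420,560),np.uint8);cv2.fillPoly(m,[box],1)
v=p.max(2);print(np.percentile(v[m>0],[10,30,50,70,90]))
t=(((v>50)&(m>0))*255).astype(np.uint8)
t=cv2.morphologyEx(t,cv2.MORPH_OPEN,np.ones((5,5)))
C=[]
for k in cv2.findContours(t,0,2)[0]:
    if cv2.contourArea(k)>100:
        r=cv2.minAreaRect(k);print(np.round(r[0],1),np.round(r[1],1),r[2],cast(c,r[0],.01).round(4))
cr=p[120:270,130-20:450];cv2.imwrite("pics/crop.png",np.hstack([cv2.resize(p[125:265,300:440],(390,390),interpolation=2),cv2.resize(p[125:265,80:220],(390,390),interpolation=2)]))
```

```text
[ 55.  80. 108. 111. 114.]
[355.  203.2] [29.  84.2] 43.2642936706543 [[ 0.5376 -0.17    0.01  ]]
[394.8 161.2] [28.3 26.2] 45.0 [[ 0.6289 -0.2618  0.01  ]]
```

View pics/crop.png

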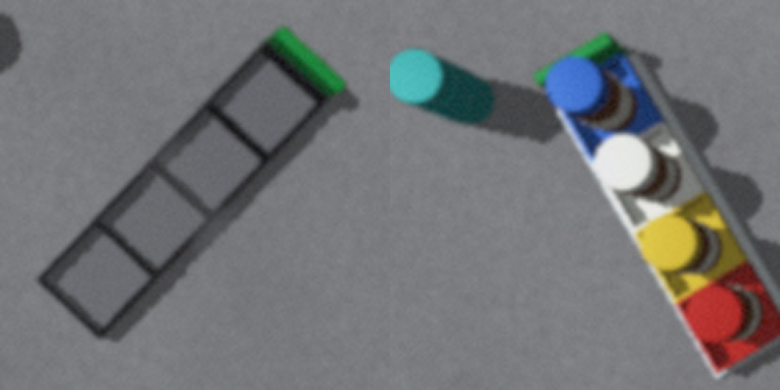

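The crop confirms it: blue cap next to the green plate, turquoise cylinder standing apart. Next I split the feed compartments with a higher threshold.

Run:
```python
from h import *
f=np.load("top0.npz");p,d=f["p"],f["d"];c=calibration("top")
box=cv2.boxPoints(((366.7,191.7),(30,118),43.4)).astype(int)
m=np.zeros((420,560),np.uint8);cv2.fillPoly(m,[box],1)
t=(((p.max(2)>95)&(m>0))*255).astype(np.uint8);t=cv2.morphologyEx(t,cv2.MORPH_OPEN,np.ones((5,5)))
C=[]
for k in cv2.findContours(t,0,2)[0]:
    if cv2.contourArea(k)>100:
        r=cv2.minAreaRect(k);C.append(cast(c,r[0],.01)[0]);print(np.round(r[0],1),np.round(r[1],1),C[-1].round(4))
C=np.array(sorted(C,key=lambda a:a[0]));print(np.linalg.norm(np.diff(C,axis=0),axis=1))
e=C[-1]-C[0];print("feed row dir deg",np.degrees(np.arctan2(e[1],e[0])),"mid",C.mean(0),"mid to green",np.linalg.norm(C.mean(0)[:2]-[.6507,-.2835]))
caps=np.array([[.4712,.1658],[.523,.1973],[.5807,.2282],[.6382,.2632]]);e=caps[-1]-caps[0];print("store dir",np.degrees(np.arctan2(e[1],e[0])))
s=read_state();print(R.from_rotvec(s["tcp_rot"]).as_matrix().round(3))
```

```text
[336.3 225.3] [21.9 24. ] [ 0.4897 -0.1267  0.01  ]
[356.5 204. ] [21.9 24.7] [ 0.5357 -0.1733  0.01  ]
[375.8 183.8] [21.9 24. ] [ 0.5797 -0.2177  0.01  ]
[396.  162.5] [21.9 23.3] [ 0.626  -0.2644  0.01  ]
[0.06550988 0.06252833 0.06579262]
feed row dir deg -45.292796290315 mid [ 0.557791   -0.19550585  0.01      ] mid to green 0.12796504617179447
store dir 30.252170592719292
[[-0.939  0.345 -0.001]
 [ 0.345  0.939 -0.002]
 [ 0.    -0.002 -1.   ]]
```

```bash
cat >> h.py <<'E'
def to(x,y,z,h):
    "print shift (mm, tool axes) and roll (deg) to bring the TCP to x,y,z with closing axis heading h"
    s=read_state();M=R.from_rotvec(s["tcp_rot"]).as_matrix()
    h0=np.degrees(np.arctan2(M[1,1],M[0,1]));r=-((h-h0+180)%360-180)
    print("dx dy dz mm",((np.array([x,y,z])-s["tool_pos"])@M*1000).round(1),"roll",round(r,1),"t",round(s["time"],2),"w",round(s["width"],3),"grip",round(s["grip_force"],1),"pos",s["tool_pos"].round(4))
E
python3 -c "
from h import *
to(.638,.263,.20,120.25)"
```

```text
dx dy dz mm [-508.3 -207.6   30.5] roll -50.4 t 0.1 w 1.0 grip 0.0 pos [0.2324 0.6331 0.2301]
```

Emit:
step_arm:
  commands:
    - {"fingers": -1,"dx": -0.508,"dy": -0.208,"dz": 0.03,"roll": -50.4}
    - {"fingers": -1,"dx": -0.508,"dy": -0.208,"dz": 0.03,"roll": -50.4}
    - {"fingers": -1,"dx": -0.508,"dy": -0.208,"dz": 0.03,"roll": -50.4}
    - {"fingers": -1,"dx": -0.508,"dy": -0.208,"dz": 0.03,"roll": -50.4}
    - {"fingers": -1,"dx": -0.508,"dy": -0.208,"dz": 0.03,"roll": -50.4}
    - {"fingers": -1,"dx": -0.508,"dy": -0.208,"dz": 0.03,"roll": -50.4}
    - {"fingers": -1,"dx": -0.508,"dy": -0.208,"dz": 0.03,"roll": -50.4}
    - {"fingers": -1,"dx": -0.508,"dy": -0.208,"dz": 0.03,"roll": -50.4}
  squeeze: 40

```text
time: 1.1
tool_pos: [0.597, 0.2999, 0.2037]
tcp_rot: [0.819, -3.032, -0.0]
wrist_force: [0.8, 0.7, -0.1]
width: 1.003
grip_force: 0.0
```

Emit:
step_arm:
  commands:
    - {"fingers": -1}

```text
invalid input
```

```bash
python3 -c "
from h import *
to(.638,.263,.20,120.25)"
```

```text
dx dy dz mm [-16.8 -52.5   3.7] roll -0.0 t 1.1 w 1.003 grip 0.0 pos [0.597  0.2999 0.2037]
```

Emit:
step_arm:
  commands:
    - {"fingers": -1,"dx": -0.017,"dy": -0.052,"dz": 0.004,"roll": 0}
    - {"fingers": -1,"dx": -0.017,"dy": -0.052,"dz": 0.004,"roll": 0}
    - {"fingers": -1,"dx": -0.017,"dy": -0.052,"dz": 0.004,"roll": 0}

```text
time: 1.48
tool_pos: [0.6364, 0.2651, 0.1996]
tcp_rot: [0.818, -3.032, -0.001]
wrist_force: [0.3, 0.1, -0.2]
width: 0.999
grip_force: 0.0
```

Run:
```python
from h import *
to(.638,.263,.053,120.25)
p,d=read_camera("wrist");c=calibration("wrist");cv2.imwrite("pics/w1.png",p);np.savez("w1.npz",p=p,d=d)
for k in blobs(p,(100,120,60),(125,255,255),300):
    (x,y),r=cv2.minEnclosingCircle(k);print(x,y,r,cast(c,(x,y),.11),d[int(y),int(x)])
```

```text
dx dy dz mm [ -0.6  -2.8 146.6] roll -0.1 t 1.48 w 0.999 grip 0.0 pos [0.6364 0.2651 0.1996]
278.9622802734375 195.30152893066406 44.796627044677734 [[0.62155209 0.25630266 0.11      ]] 0.23707029
```

View pics/w1.png

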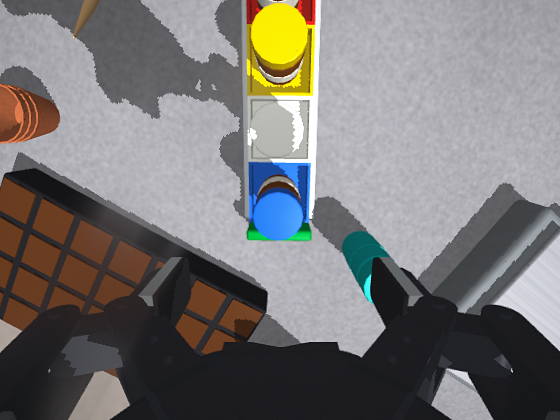

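Run:
```python
from h import *
c=calibration("wrist")
print(cast(c,[(278,213),(279,35)],.11))
to(.638,.263,.053,120.25)
```

```text
[[0.63425138 0.26280869 0.11      ]
 [0.52317809 0.19911224 0.11      ]]
dx dy dz mm [ -0.5  -3.6 146.9] roll 0.0 t 1.52 w 1.001 grip 0.0 pos [0.636  0.2658 0.1999]
```

Blue cap at (278,213) projects to (0.634,0.263), within 4 mm of the top view. The fingers straddle it, and turquoise at (365,260) is clear. Descending to grip.

Emit:
step_arm:
  commands:
    - {"fingers": -1,"dx": 0,"dy": -0.003,"dz": 0.05,"roll": 0}
    - {"fingers": -1,"dx": 0,"dy": -0.003,"dz": 0.1,"roll": 0}
    - {"fingers": -1,"dx": 0,"dy": -0.003,"dz": 0.147,"roll": 0}
    - {"fingers": -1,"dx": 0,"dy": -0.003,"dz": 0.147,"roll": 0}
    - {"fingers": 1,"dx": 0,"dy": -0.003,"dz": 0.147,"roll": 0}
    - {"fingers": 1,"dx": 0,"dy": -0.003,"dz": 0.147,"roll": 0}
    - {"fingers": 1,"dx": 0,"dy": -0.003,"dz": 0.147,"roll": 0}
    - {"fingers": 1,"dx": 0,"dy": -0.003,"dz": 0.147,"roll": 0}

```text
time: 2.52
tool_pos: [0.6405, 0.2639, 0.057]
tcp_rot: [-0.818, 3.028, 0.002]
wrist_force: [-0.7, 1.3, 7.1]
width: 0.48
grip_force: 40.4
```

Emit:
step_arm:
  commands:
    - {"fingers": 1,"dx": 0,"dy": 0,"dz": 0,"roll": 0}
    - {"fingers": 1,"dx": 0,"dy": 0,"dz": 0,"roll": 0}
    - {"fingers": 1,"dx": 0,"dy": 0,"dz": 0,"roll": 0}
    - {"fingers": 1,"dx": 0,"dy": 0,"dz": 0,"roll": 0}

```text
time: 3.02
tool_pos: [0.6405, 0.2639, 0.0569]
tcp_rot: [-0.818, 3.028, 0.002]
wrist_force: [-1.0, 2.0, 6.2]
width: 0.478
grip_force: 40.4
```

```bash
python3 -c "
from h import *
to(.638,.263,.053,120.25)"
```

```text
dx dy dz mm [2.6 0.5 3.9] roll -0.0 t 3.02 w 0.478 grip 40.4 pos [0.6405 0.2639 0.0569]
```

Emit:
step_arm:
  commands:
    - {"fingers": 1,"dx": 0,"dy": 0,"dz": -0.03,"roll": 0}
    - {"fingers": 1,"dx": 0,"dy": 0,"dz": -0.08,"roll": 0}
    - {"fingers": 1,"dx": 0,"dy": 0,"dz": -0.14,"roll": 0}
    - {"fingers": 1,"dx": 0,"dy": 0,"dz": -0.14,"roll": 0}

```text
time: 3.52
tool_pos: [0.6431, 0.2641, 0.2026]
tcp_rot: [-0.815, 3.019, 0.002]
wrist_force: [0.0, -0.3, 0.1]
width: 0.481
grip_force: 40.8
```

```bash
python3 -c "
from h import *
to(.4895,-.1206,.2,44.7)"
```

```text
dx dy dz mm [ 326.4 -255.1   -1.5] roll 75.5 t 3.52 w 0.481 grip 40.8 pos [0.6431 0.2641 0.2026]
```

Emit:
step_arm:
  commands:
    - {"fingers": 1,"dx": 0.02,"dy": -0.015,"dz": 0,"roll": 6}
    - {"fingers": 1,"dx": 0.06,"dy": -0.045,"dz": 0,"roll": 16}
    - {"fingers": 1,"dx": 0.105,"dy": -0.08,"dz": 0,"roll": 26}
    - {"fingers": 1,"dx": 0.15,"dy": -0.115,"dz": 0,"roll": 36}
    - {"fingers": 1,"dx": 0.195,"dy": -0.15,"dz": 0,"roll": 46}
    - {"fingers": 1,"dx": 0.24,"dy": -0.185,"dz": 0,"roll": 56}
    - {"fingers": 1,"dx": 0.285,"dy": -0.22,"dz": 0,"roll": 66}
    - {"fingers": 1,"dx": 0.315,"dy": -0.245,"dz": 0,"roll": 75.5}

```text
time: 4.53
tool_pos: [0.4879, -0.1096, 0.1929]
tcp_rot: [-1.219, -2.895, 0.001]
wrist_force: [1.3, 0.6, -0.6]
width: 0.482
grip_force: 40.8
```

Run:
```python
from h import *
to(.4895,-.1206,.2,44.7)
p,d=read_camera("wrist");cv2.imwrite("pics/w2.png",p);np.savez("w2.npz",p=p,d=d)
import pickle;pickle.dump(calibration("wrist"),open("w2.pkl","wb"))
```

```text
dx dy dz mm [-8.9 -6.6 -7.1] roll -0.4 t 4.53 w 0.482 grip 40.8 pos [ 0.4879 -0.1096  0.1929]
```

View pics/w2.png

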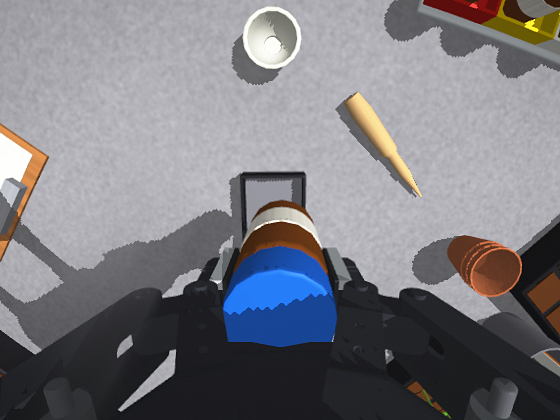

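Run:
```python
from h import *
import pickle
for c in (pickle.load(open("w2.pkl","rb")),calibration("wrist")):
    B=cast(c,[(241,172),(306,172)],.031);u=np.array([.7035,-.7107,0]);print(B,np.linalg.norm(B[1]-B[0]),B.mean(0)+.0335*u,np.degrees(np.arctan2(*(B[1]-B[0])[1::-1])))
to(.4895,-.1206,.058,44.7)
```

```text
[[ 0.44016971 -0.12251043  0.031     ]
 [ 0.48695826 -0.07735233  0.031     ]] 0.06502631947451108 [ 0.48713124 -0.12373983  0.031     ] 43.98410890602942
[[ 0.44016971 -0.12251043  0.031     ]
 [ 0.48695826 -0.07735233  0.031     ]] 0.06502631947451108 [ 0.48713124 -0.12373983  0.031     ] 43.98410890602942
dx dy dz mm [ -7.3  -2.8 134.9] roll -0.7 t 4.58 w 0.479 grip 40.8 pos [ 0.4867 -0.1129  0.1929]
```

Emit:
step_arm:
  commands:
    - {"fingers": 1,"dx": -0.004,"dy": -0.002,"dz": 0.0,"roll": 0}
    - {"fingers": 1,"dx": -0.004,"dy": -0.002,"dz": 0.045,"roll": 0}
    - {"fingers": 1,"dx": -0.004,"dy": -0.002,"dz": 0.085,"roll": 0}
    - {"fingers": 1,"dx": -0.004,"dy": -0.002,"dz": 0.085,"roll": 0}
    - {"fingers": 1,"dx": -0.004,"dy": -0.002,"dz": 0.085,"roll": 0}

```text
time: 5.2
tool_pos: [0.4922, -0.1115, 0.1095]
tcp_rot: [1.206, 2.9, 0.0]
wrist_force: [-0.0, 0.4, -1.3]
width: 0.481
grip_force: 40.9
```

```bash
python3 -c "
from h import *
to(.4895,-.1225,.058,44.7)"
```

```text
dx dy dz mm [-5.8 -9.7 51.5] roll 0.1 t 5.2 w 0.481 grip 40.9 pos [ 0.4922 -0.1115  0.1095]
```

Emit:
step_arm:
  commands:
    - {"fingers": 1,"dx": -0.006,"dy": -0.0095,"dz": 0.0,"roll": 0}
    - {"fingers": 1,"dx": -0.006,"dy": -0.0095,"dz": 0.015,"roll": 0}
    - {"fingers": 1,"dx": -0.006,"dy": -0.0095,"dz": 0.033,"roll": 0}
    - {"fingers": 1,"dx": -0.006,"dy": -0.0095,"dz": 0.045,"roll": 0}
    - {"fingers": 1,"dx": -0.006,"dy": -0.0095,"dz": 0.05,"roll": 0}
    - {"fingers": 1,"dx": -0.006,"dy": -0.0095,"dz": 0.05,"roll": 0}
    - {"fingers": 1,"dx": -0.006,"dy": -0.0095,"dz": 0.05,"roll": 0}

```text
time: 6.08
tool_pos: [0.4888, -0.1229, 0.0584]
tcp_rot: [1.208, 2.899, 0.0]
wrist_force: [-0.4, 0.3, -1.2]
width: 0.478
grip_force: 40.9
```

```bash
python3 -c "
from h import *
to(.4895,-.1225,.058,44.7);print(read_state()['wrist_force'])"
```

```text
dx dy dz mm [-0.2  0.7  0.4] roll 0.1 t 6.08 w 0.478 grip 40.9 pos [ 0.4888 -0.1229  0.0584]
[-0.39115416  0.27682871 -1.21994139]
```

Emit:
step_arm:
  commands:
    - {"fingers": 1,"dx": 0,"dy": 0,"dz": 0.002,"roll": 0}
    - {"fingers": 1,"dx": 0,"dy": 0,"dz": 0.002,"roll": 0}
    - {"fingers": -1,"dx": 0,"dy": 0,"dz": 0.002,"roll": 0}
    - {"fingers": -1,"dx": 0,"dy": 0,"dz": 0.002,"roll": 0}
    - {"fingers": -1,"dx": 0,"dy": 0,"dz": 0.002,"roll": 0}
    - {"fingers": -1,"dx": 0,"dy": 0,"dz": 0.002,"roll": 0}

```text
time: 6.82
tool_pos: [0.4885, -0.1229, 0.0563]
tcp_rot: [-1.209, -2.9, -0.0]
wrist_force: [0.9, -0.5, -1.2]
width: 1.0
grip_force: 0.0
```

Emit:
step_arm:
  commands:
    - {"fingers": -1,"dx": 0,"dy": 0,"dz": -0.02,"roll": 0}
    - {"fingers": -1,"dx": 0,"dy": 0,"dz": -0.07,"roll": 0}
    - {"fingers": -1,"dx": 0,"dy": 0,"dz": -0.14,"roll": 0}
    - {"fingers": -1,"dx": 0,"dy": 0,"dz": -0.14,"roll": 0}

```text
time: 7.32
tool_pos: [0.4923, -0.124, 0.2024]
tcp_rot: [1.205, 2.89, 0.002]
wrist_force: [-0.4, -0.5, 0.2]
width: 1.001
grip_force: 0.0
```

Run:
```python
from h import *
p,d=read_camera("wrist");cv2.imwrite("pics/w3.png",p)
to(.5807,.228,.2,120.25)
```

```text
dx dy dz mm [186.7 311.2   0.5] roll -75.5 t 7.38 w 0.999 grip 0.0 pos [ 0.4911 -0.1237  0.2007]
```

View pics/w3.png

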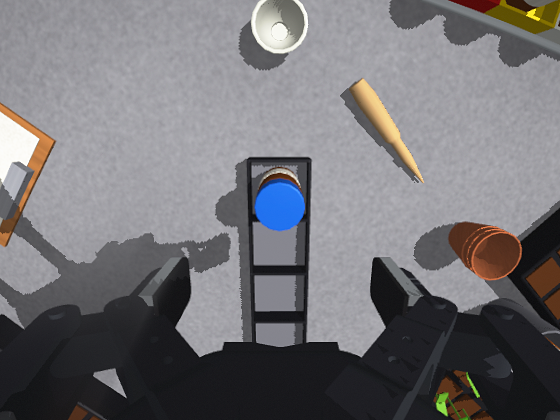

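Blue stands in the end compartment: cap at (280,205), walls at 248 and 310, so it is centred. Next is white.

Emit:
step_arm:
  commands:
    - {"fingers": -1,"dx": 0.026,"dy": 0.044,"dz": 0,"roll": -10.5}
    - {"fingers": -1,"dx": 0.052,"dy": 0.088,"dz": 0,"roll": -21}
    - {"fingers": -1,"dx": 0.078,"dy": 0.132,"dz": 0,"roll": -31.5}
    - {"fingers": -1,"dx": 0.105,"dy": 0.176,"dz": 0,"roll": -42}
    - {"fingers": -1,"dx": 0.132,"dy": 0.22,"dz": 0,"roll": -52.5}
    - {"fingers": -1,"dx": 0.16,"dy": 0.265,"dz": 0,"roll": -63}
    - {"fingers": -1,"dx": 0.187,"dy": 0.311,"dz": 0,"roll": -73}
    - {"fingers": -1,"dx": 0.187,"dy": 0.311,"dz": 0,"roll": -75.5}

```text
time: 8.38
tool_pos: [0.577, 0.2322, 0.1935]
tcp_rot: [0.829, -3.027, -0.001]
wrist_force: [-0.2, -0.8, 0.1]
width: 1.001
grip_force: 0.0
```

Emit:
step_arm:
  commands:
    - {"fingers": -1,"dx": 0,"dy": 0,"dz": 0,"roll": 0}
    - {"fingers": -1,"dx": 0,"dy": 0,"dz": 0,"roll": 0}

```text
time: 8.62
tool_pos: [0.577, 0.2281, 0.1949]
tcp_rot: [0.817, -3.031, 0.0]
wrist_force: [-0.8, -1.1, -0.3]
width: 0.998
grip_force: 0.0
```

Run:
```python
from h import *
to(.5807,.228,.055,120.25)
```

```text
dx dy dz mm [ -3.5  -2.  139.9] roll -0.1 t 8.62 w 0.998 grip 0.0 pos [0.577  0.2281 0.1949]
```

Emit:
step_arm:
  commands:
    - {"fingers": -1,"dx": -0.0035,"dy": -0.002,"dz": 0.05,"roll": 0}
    - {"fingers": -1,"dx": -0.0035,"dy": -0.002,"dz": 0.1,"roll": 0}
    - {"fingers": -1,"dx": -0.0035,"dy": -0.002,"dz": 0.14,"roll": 0}
    - {"fingers": -1,"dx": -0.0035,"dy": -0.002,"dz": 0.14,"roll": 0}
    - {"fingers": 1,"dx": -0.0035,"dy": -0.002,"dz": 0.14,"roll": 0}
    - {"fingers": 1,"dx": -0.0035,"dy": -0.002,"dz": 0.14,"roll": 0}
    - {"fingers": 1,"dx": -0.0035,"dy": -0.002,"dz": 0.14,"roll": 0}
    - {"fingers": 1,"dx": -0.0035,"dy": -0.002,"dz": 0.14,"roll": 0}

```text
time: 9.62
tool_pos: [0.5838, 0.2297, 0.0592]
tcp_rot: [-0.818, 3.028, 0.001]
wrist_force: [-0.4, 0.3, 7.4]
width: 0.479
grip_force: 40.3
```

Emit:
step_arm:
  commands:
    - {"fingers": 1,"dx": 0,"dy": 0,"dz": 0,"roll": 0}
    - {"fingers": 1,"dx": 0,"dy": 0,"dz": 0,"roll": 0}

```text
time: 9.88
tool_pos: [0.5838, 0.2297, 0.0592]
tcp_rot: [-0.819, 3.028, 0.001]
wrist_force: [-0.9, 0.5, 6.4]
width: 0.479
grip_force: 40.3
```

Emit:
step_arm:
  commands:
    - {"fingers": 1,"dx": 0,"dy": 0,"dz": -0.03,"roll": 0}
    - {"fingers": 1,"dx": 0,"dy": 0,"dz": -0.08,"roll": 0}
    - {"fingers": 1,"dx": 0,"dy": 0,"dz": -0.14,"roll": 0}
    - {"fingers": 1,"dx": 0,"dy": 0,"dz": -0.14,"roll": 0}

```text
time: 10.38
tool_pos: [0.5862, 0.2305, 0.2045]
tcp_rot: [-0.816, 3.019, 0.001]
wrist_force: [0.0, 0.6, -0.9]
width: 0.479
grip_force: 40.9
```

Run:
```python
from h import *
to(.4895+.045,-.1225-.0455,.2,44.7)
```

```text
dx dy dz mm [ 245.5 -318.1    2.1] roll 75.6 t 10.38 w 0.479 grip 40.9 pos [0.5862 0.2305 0.2045]
```

Emit:
step_arm:
  commands:
    - {"fingers": 1,"dx": 0.015,"dy": -0.02,"dz": 0,"roll": 6}
    - {"fingers": 1,"dx": 0.045,"dy": -0.058,"dz": 0,"roll": 16}
    - {"fingers": 1,"dx": 0.08,"dy": -0.104,"dz": 0,"roll": 26}
    - {"fingers": 1,"dx": 0.115,"dy": -0.15,"dz": 0,"roll": 36}
    - {"fingers": 1,"dx": 0.15,"dy": -0.195,"dz": 0,"roll": 46}
    - {"fingers": 1,"dx": 0.185,"dy": -0.24,"dz": 0,"roll": 56}
    - {"fingers": 1,"dx": 0.217,"dy": -0.282,"dz": 0,"roll": 66}
    - {"fingers": 1,"dx": 0.245,"dy": -0.318,"dz": 0,"roll": 75.6}

```text
time: 11.38
tool_pos: [0.5293, -0.171, 0.1957]
tcp_rot: [-1.22, -2.894, 0.0]
wrist_force: [0.5, -0.9, -1.1]
width: 0.478
grip_force: 40.9
```

Emit:
step_arm:
  commands:
    - {"fingers": 1,"dx": 0,"dy": 0,"dz": 0,"roll": 0}
    - {"fingers": 1,"dx": 0,"dy": 0,"dz": 0.0,"roll": 0}

```text
time: 11.62
tool_pos: [0.5298, -0.1688, 0.1957]
tcp_rot: [-1.21, -2.898, -0.001]
wrist_force: [0.5, 0.8, -0.4]
width: 0.478
grip_force: 40.9
```

Run:
```python
from h import *
to(.5345,-.168,.11,44.7)
```

```text
dx dy dz mm [-2.8  3.9 85.7] roll -0.0 t 11.62 w 0.478 grip 40.9 pos [ 0.5298 -0.1688  0.1957]
```

Emit:
step_arm:
  commands:
    - {"fingers": 1,"dx": -0.003,"dy": 0.004,"dz": 0.04,"roll": 0}
    - {"fingers": 1,"dx": -0.003,"dy": 0.004,"dz": 0.085,"roll": 0}
    - {"fingers": 1,"dx": -0.003,"dy": 0.004,"dz": 0.085,"roll": 0}
    - {"fingers": 1,"dx": -0.003,"dy": 0.004,"dz": 0.085,"roll": 0}

```text
time: 12.12
tool_pos: [0.5362, -0.1678, 0.1125]
tcp_rot: [1.208, 2.899, 0.0]
wrist_force: [0.4, -0.3, -0.6]
width: 0.474
grip_force: 41.0
```

Run:
```python
from h import *
to(.5345,-.168,.06,44.7)
```

```text
dx dy dz mm [ 1.1 -1.4 52.5] roll 0.0 t 12.12 w 0.474 grip 41.0 pos [ 0.5362 -0.1678  0.1125]
```

Emit:
step_arm:
  commands:
    - {"fingers": 1,"dx": 0.001,"dy": -0.0015,"dz": 0.015,"roll": 0}
    - {"fingers": 1,"dx": 0.001,"dy": -0.0015,"dz": 0.033,"roll": 0}
    - {"fingers": 1,"dx": 0.001,"dy": -0.0015,"dz": 0.046,"roll": 0}
    - {"fingers": 1,"dx": 0.001,"dy": -0.0015,"dz": 0.052,"roll": 0}
    - {"fingers": 1,"dx": 0.001,"dy": -0.0015,"dz": 0.052,"roll": 0}
    - {"fingers": 1,"dx": 0.001,"dy": -0.0015,"dz": 0.053,"roll": 0}
    - {"fingers": 1,"dx": 0.001,"dy": -0.0015,"dz": 0.053,"roll": 0}

```text
time: 13.0
tool_pos: [0.5339, -0.169, 0.059]
tcp_rot: [1.211, 2.898, -0.0]
wrist_force: [-2.1, 0.0, 5.0]
width: 0.474
grip_force: 40.9
```

Run:
```python
from h import *
to(.5345,-.168,.06,44.7)
```

```text
dx dy dz mm [ 0.3  1.2 -1. ] roll -0.1 t 13.0 w 0.474 grip 40.9 pos [ 0.5339 -0.169   0.059 ]
```

Touching the floor at +5 N. Releasing, lifting and looking.

Emit:
step_arm:
  commands:
    - {"fingers": -1,"dx": 0,"dy": 0,"dz": 0,"roll": 0}
    - {"fingers": -1,"dx": 0,"dy": 0,"dz": 0,"roll": 0}
    - {"fingers": -1,"dx": 0,"dy": 0,"dz": 0,"roll": 0}
    - {"fingers": -1,"dx": 0,"dy": 0,"dz": 0,"roll": 0}
    - {"fingers": -1,"dx": 0,"dy": 0,"dz": -0.03,"roll": 0}
    - {"fingers": -1,"dx": 0,"dy": 0,"dz": -0.08,"roll": 0}
    - {"fingers": -1,"dx": 0,"dy": 0,"dz": -0.14,"roll": 0}
    - {"fingers": -1,"dx": 0,"dy": 0,"dz": -0.14,"roll": 0}

```text
time: 14.0
tool_pos: [0.5377, -0.1704, 0.2053]
tcp_rot: [1.206, 2.887, 0.001]
wrist_force: [0.4, -0.7, -0.4]
width: 1.0
grip_force: 0.0
```

Run:
```python
from h import *
p,d=read_camera("wrist");cv2.imwrite("pics/w4.png",p)
to(.5229,.1975,.2,120.25)
```

```text
dx dy dz mm [270.3 248.9   1. ] roll -75.6 t 14.05 w 1.001 grip 0.0 pos [ 0.5357 -0.1697  0.2019]
```

View pics/w4.png

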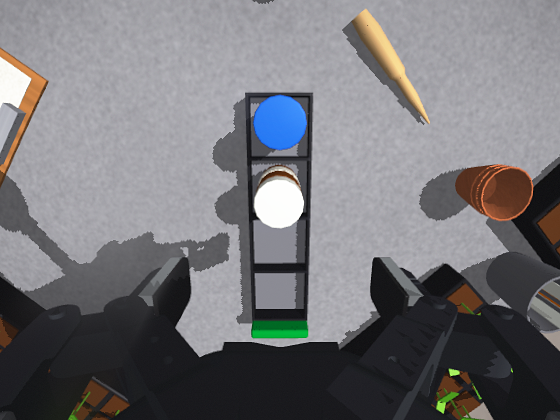

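Blue at (280,122) and white at (279,203) both stand in their compartments. Yellow is next.

Emit:
step_arm:
  commands:
    - {"fingers": -1,"dx": 0.038,"dy": 0.035,"dz": 0,"roll": -10.5}
    - {"fingers": -1,"dx": 0.077,"dy": 0.071,"dz": 0,"roll": -21}
    - {"fingers": -1,"dx": 0.115,"dy": 0.106,"dz": 0,"roll": -31.5}
    - {"fingers": -1,"dx": 0.154,"dy": 0.142,"dz": 0,"roll": -42}
    - {"fingers": -1,"dx": 0.193,"dy": 0.178,"dz": 0,"roll": -52.5}
    - {"fingers": -1,"dx": 0.231,"dy": 0.213,"dz": 0,"roll": -63}
    - {"fingers": -1,"dx": 0.27,"dy": 0.249,"dz": 0,"roll": -73}
    - {"fingers": -1,"dx": 0.27,"dy": 0.249,"dz": 0,"roll": -75.6}

```text
time: 15.05
tool_pos: [0.5192, 0.2014, 0.1961]
tcp_rot: [0.829, -3.027, -0.001]
wrist_force: [0.2, -0.5, 0.2]
width: 0.999
grip_force: 0.0
```

Emit:
step_arm:
  commands:
    - {"fingers": -1,"dx": 0,"dy": 0,"dz": 0,"roll": 0}
    - {"fingers": -1,"dx": 0,"dy": 0,"dz": 0,"roll": 0}

```text
time: 15.3
tool_pos: [0.5203, 0.1975, 0.1971]
tcp_rot: [0.817, -3.031, 0.0]
wrist_force: [-0.7, 1.2, -0.4]
width: 0.996
grip_force: 0.0
```

Run:
```python
from h import *
to(.5229,.1975,.055,120.25)
```

```text
dx dy dz mm [ -2.5  -1.4 142.1] roll -0.1 t 15.3 w 0.996 grip 0.0 pos [0.5203 0.1975 0.1971]
```

Emit:
step_arm:
  commands:
    - {"fingers": -1,"dx": -0.001,"dy": -0.001,"dz": 0.05,"roll": 0}
    - {"fingers": -1,"dx": -0.001,"dy": -0.001,"dz": 0.1,"roll": 0}
    - {"fingers": -1,"dx": -0.001,"dy": -0.001,"dz": 0.142,"roll": 0}
    - {"fingers": -1,"dx": -0.001,"dy": -0.001,"dz": 0.142,"roll": 0}
    - {"fingers": 1,"dx": -0.001,"dy": -0.001,"dz": 0.142,"roll": 0}
    - {"fingers": 1,"dx": -0.001,"dy": -0.001,"dz": 0.142,"roll": 0}
    - {"fingers": 1,"dx": -0.001,"dy": -0.001,"dz": 0.142,"roll": 0}
    - {"fingers": 1,"dx": -0.001,"dy": -0.001,"dz": 0.142,"roll": 0}

```text
time: 16.3
tool_pos: [0.5243, 0.1985, 0.059]
tcp_rot: [-0.819, 3.028, 0.0]
wrist_force: [-1.0, -0.3, 6.7]
width: 0.475
grip_force: 40.8
```

Emit:
step_arm:
  commands:
    - {"fingers": 1,"dx": 0,"dy": 0,"dz": 0,"roll": 0}
    - {"fingers": 1,"dx": 0,"dy": 0,"dz": 0,"roll": 0}

```text
time: 16.55
tool_pos: [0.5243, 0.1985, 0.059]
tcp_rot: [-0.819, 3.028, 0.0]
wrist_force: [-1.2, 0.8, 6.8]
width: 0.477
grip_force: 40.8
```

Emit:
step_arm:
  commands:
    - {"fingers": 1,"dx": 0,"dy": 0,"dz": -0.03,"roll": 0}
    - {"fingers": 1,"dx": 0,"dy": 0,"dz": -0.08,"roll": 0}
    - {"fingers": 1,"dx": 0,"dy": 0,"dz": -0.14,"roll": 0}
    - {"fingers": 1,"dx": 0,"dy": 0,"dz": -0.14,"roll": 0}

```text
time: 17.05
tool_pos: [0.5267, 0.1994, 0.2039]
tcp_rot: [-0.816, 3.02, 0.001]
wrist_force: [0.6, 1.1, -0.6]
width: 0.475
grip_force: 41.1
```

Run:
```python
from h import *
to(.5345+.045,-.168-.0455,.2,44.7)
```

```text
dx dy dz mm [ 162.4 -383.2    2.8] roll 75.6 t 17.05 w 0.475 grip 41.1 pos [0.5267 0.1994 0.2039]
```

Emit:
step_arm:
  commands:
    - {"fingers": 1,"dx": 0.01,"dy": -0.024,"dz": 0,"roll": 6}
    - {"fingers": 1,"dx": 0.031,"dy": -0.072,"dz": 0,"roll": 16}
    - {"fingers": 1,"dx": 0.054,"dy": -0.127,"dz": 0,"roll": 26}
    - {"fingers": 1,"dx": 0.077,"dy": -0.182,"dz": 0,"roll": 36}
    - {"fingers": 1,"dx": 0.1,"dy": -0.236,"dz": 0,"roll": 46}
    - {"fingers": 1,"dx": 0.123,"dy": -0.29,"dz": 0,"roll": 56}
    - {"fingers": 1,"dx": 0.145,"dy": -0.342,"dz": 0,"roll": 66}
    - {"fingers": 1,"dx": 0.162,"dy": -0.383,"dz": 0,"roll": 75.6}

```text
time: 18.05
tool_pos: [0.5745, -0.2167, 0.1951]
tcp_rot: [-1.22, -2.893, 0.0]
wrist_force: [0.5, 0.1, -1.5]
width: 0.479
grip_force: 41.1
```

Emit:
step_arm:
  commands:
    - {"fingers": 1,"dx": 0,"dy": 0,"dz": 0,"roll": 0}
    - {"fingers": 1,"dx": 0,"dy": 0,"dz": 0.0,"roll": 0}

```text
time: 18.3
tool_pos: [0.5745, -0.214, 0.1952]
tcp_rot: [-1.21, -2.897, -0.001]
wrist_force: [-0.2, 0.3, -0.5]
width: 0.477
grip_force: 41.2
```

Run:
```python
from h import *
to(.5795,-.2135,.11,44.7)
```

```text
dx dy dz mm [-3.4  4.  85.2] roll -0.0 t 18.3 w 0.477 grip 41.2 pos [ 0.5745 -0.214   0.1952]
```

Emit:
step_arm:
  commands:
    - {"fingers": 1,"dx": -0.002,"dy": 0.003,"dz": 0.04,"roll": 0}
    - {"fingers": 1,"dx": -0.002,"dy": 0.003,"dz": 0.083,"roll": 0}
    - {"fingers": 1,"dx": -0.002,"dy": 0.003,"dz": 0.083,"roll": 0}
    - {"fingers": 1,"dx": -0.002,"dy": 0.003,"dz": 0.083,"roll": 0}

```text
time: 18.8
tool_pos: [0.5796, -0.2131, 0.1146]
tcp_rot: [1.208, 2.899, 0.0]
wrist_force: [1.0, -1.3, -0.5]
width: 0.48
grip_force: 41.2
```

Run:
```python
from h import *
to(.5795,-.2135,.06,44.7)
```

```text
dx dy dz mm [-0.2 -0.3 54.6] roll 0.0 t 18.8 w 0.48 grip 41.2 pos [ 0.5796 -0.2131  0.1146]
```

Emit:
step_arm:
  commands:
    - {"fingers": 1,"dx": 0,"dy": 0,"dz": 0.016,"roll": 0}
    - {"fingers": 1,"dx": 0,"dy": 0,"dz": 0.034,"roll": 0}
    - {"fingers": 1,"dx": 0,"dy": 0,"dz": 0.047,"roll": 0}
    - {"fingers": 1,"dx": 0,"dy": 0,"dz": 0.053,"roll": 0}
    - {"fingers": 1,"dx": 0,"dy": 0,"dz": 0.054,"roll": 0}
    - {"fingers": 1,"dx": 0,"dy": 0,"dz": 0.054,"roll": 0}
    - {"fingers": 1,"dx": 0,"dy": 0,"dz": 0.054,"roll": 0}

```text
time: 19.68
tool_pos: [0.579, -0.214, 0.0594]
tcp_rot: [1.211, 2.898, 0.0]
wrist_force: [-0.6, -0.4, -0.8]
width: 0.475
grip_force: 41.1
```

Run:
```python
from h import *
to(.5795,-.2135,.06,44.7)
```

```text
dx dy dz mm [-0.   0.7 -0.6] roll -0.1 t 19.68 w 0.475 grip 41.1 pos [ 0.579  -0.214   0.0594]
```

Emit:
step_arm:
  commands:
    - {"fingers": 1,"dx": 0,"dy": 0,"dz": 0.001,"roll": 0}
    - {"fingers": -1,"dx": 0,"dy": 0,"dz": 0.001,"roll": 0}
    - {"fingers": -1,"dx": 0,"dy": 0,"dz": 0.001,"roll": 0}
    - {"fingers": -1,"dx": 0,"dy": 0,"dz": 0.001,"roll": 0}
    - {"fingers": -1,"dx": 0,"dy": 0,"dz": 0.001,"roll": 0}
    - {"fingers": -1,"dx": 0,"dy": 0,"dz": -0.03,"roll": 0}
    - {"fingers": -1,"dx": 0,"dy": 0,"dz": -0.08,"roll": 0}
    - {"fingers": -1,"dx": 0,"dy": 0,"dz": -0.14,"roll": 0}

```text
time: 20.68
tool_pos: [0.5778, -0.2135, 0.1992]
tcp_rot: [-1.21, -2.896, 0.0]
wrist_force: [1.1, -1.2, -0.1]
width: 0.998
grip_force: 0.0
```

Emit:
step_arm:
  commands:
    - {"fingers": -1,"dx": 0,"dy": 0,"dz": 0,"roll": 0}

```text
time: 20.8
tool_pos: [0.583, -0.2156, 0.2068]
tcp_rot: [1.206, 2.887, 0.0]
wrist_force: [0.4, 0.5, -0.2]
width: 0.999
grip_force: 0.0
```

Run:
```python
from h import *
p,d=read_camera("wrist");cv2.imwrite("pics/w5.png",p)
to(.4712,.1658,.2,120.25)
```

```text
dx dy dz mm [348.  189.3   1.5] roll -75.6 t 20.85 w 0.999 grip 0.0 pos [ 0.581  -0.2148  0.2033]
```

View pics/w5.png

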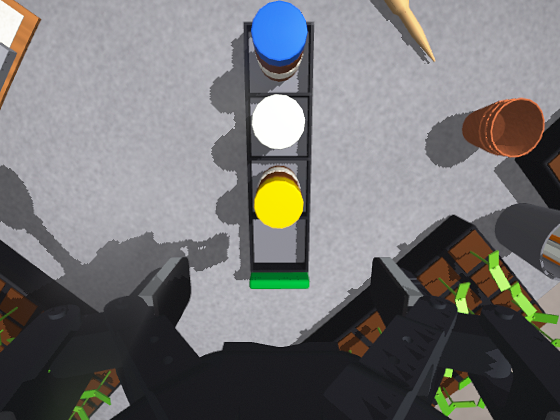

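Blue (279,33), white (278,121) and yellow (279,203) all stand in place. The last compartment, (279,243), is free next to the green plate. Red is next.

Emit:
step_arm:
  commands:
    - {"fingers": -1,"dx": 0.049,"dy": 0.027,"dz": 0,"roll": -10.5}
    - {"fingers": -1,"dx": 0.099,"dy": 0.054,"dz": 0,"roll": -21}
    - {"fingers": -1,"dx": 0.149,"dy": 0.081,"dz": 0,"roll": -31.5}
    - {"fingers": -1,"dx": 0.199,"dy": 0.108,"dz": 0,"roll": -42}
    - {"fingers": -1,"dx": 0.249,"dy": 0.135,"dz": 0,"roll": -52.5}
    - {"fingers": -1,"dx": 0.299,"dy": 0.162,"dz": 0,"roll": -63}
    - {"fingers": -1,"dx": 0.348,"dy": 0.189,"dz": 0,"roll": -73}
    - {"fingers": -1,"dx": 0.348,"dy": 0.189,"dz": 0,"roll": -75.6}

```text
time: 21.85
tool_pos: [0.4661, 0.1696, 0.1973]
tcp_rot: [0.831, -3.026, -0.002]
wrist_force: [-0.4, -0.9, -0.8]
width: 1.003
grip_force: 0.0
```

Emit:
step_arm:
  commands:
    - {"fingers": -1,"dx": 0,"dy": 0,"dz": 0,"roll": 0}
    - {"fingers": -1,"dx": 0,"dy": 0,"dz": 0,"roll": 0}

```text
time: 22.1
tool_pos: [0.4683, 0.1658, 0.1983]
tcp_rot: [0.817, -3.031, 0.0]
wrist_force: [0.6, 0.5, 0.4]
width: 0.999
grip_force: 0.0
```

Run:
```python
from h import *
to(.4712,.1658,.055,120.25)
```

```text
dx dy dz mm [ -2.8  -1.6 143.3] roll -0.1 t 22.1 w 0.999 grip 0.0 pos [0.4683 0.1658 0.1983]
```

Emit:
step_arm:
  commands:
    - {"fingers": -1,"dx": -0.001,"dy": -0.001,"dz": 0.05,"roll": 0}
    - {"fingers": -1,"dx": -0.001,"dy": -0.001,"dz": 0.1,"roll": 0}
    - {"fingers": -1,"dx": -0.001,"dy": -0.001,"dz": 0.143,"roll": 0}
    - {"fingers": -1,"dx": -0.001,"dy": -0.001,"dz": 0.143,"roll": 0}
    - {"fingers": 1,"dx": -0.001,"dy": -0.001,"dz": 0.143,"roll": 0}
    - {"fingers": 1,"dx": -0.001,"dy": -0.001,"dz": 0.143,"roll": 0}
    - {"fingers": 1,"dx": -0.001,"dy": -0.001,"dz": 0.143,"roll": 0}
    - {"fingers": 1,"dx": -0.001,"dy": -0.001,"dz": 0.143,"roll": 0}

```text
time: 23.1
tool_pos: [0.4722, 0.1667, 0.0589]
tcp_rot: [-0.819, 3.028, 0.0]
wrist_force: [-0.8, -0.2, 6.9]
width: 0.479
grip_force: 40.4
```

Emit:
step_arm:
  commands:
    - {"fingers": 1,"dx": 0,"dy": 0,"dz": 0,"roll": 0}
    - {"fingers": 1,"dx": 0,"dy": 0,"dz": 0,"roll": 0}

```text
time: 23.35
tool_pos: [0.4722, 0.1667, 0.0589]
tcp_rot: [-0.819, 3.028, -0.0]
wrist_force: [-0.8, -0.3, 6.5]
width: 0.48
grip_force: 40.4
```

Emit:
step_arm:
  commands:
    - {"fingers": 1,"dx": 0,"dy": 0,"dz": -0.03,"roll": 0}
    - {"fingers": 1,"dx": 0,"dy": 0,"dz": -0.08,"roll": 0}
    - {"fingers": 1,"dx": 0,"dy": 0,"dz": -0.14,"roll": 0}
    - {"fingers": 1,"dx": 0,"dy": 0,"dz": -0.14,"roll": 0}

```text
time: 23.85
tool_pos: [0.4746, 0.1675, 0.2036]
tcp_rot: [-0.816, 3.02, 0.0]
wrist_force: [-0.1, 0.7, -1.3]
width: 0.481
grip_force: 41.2
```

Run:
```python
from h import *
to(.6245,-.259,.2,44.7)
```

```text
dx dy dz mm [  85.4 -443.9    3.9] roll 75.6 t 23.85 w 0.481 grip 41.2 pos [0.4746 0.1675 0.2036]
```

Emit:
step_arm:
  commands:
    - {"fingers": 1,"dx": 0.005,"dy": -0.024,"dz": 0,"roll": 6}
    - {"fingers": 1,"dx": 0.015,"dy": -0.078,"dz": 0,"roll": 16}
    - {"fingers": 1,"dx": 0.027,"dy": -0.138,"dz": 0,"roll": 26}
    - {"fingers": 1,"dx": 0.038,"dy": -0.2,"dz": 0,"roll": 36}
    - {"fingers": 1,"dx": 0.05,"dy": -0.262,"dz": 0,"roll": 46}
    - {"fingers": 1,"dx": 0.062,"dy": -0.324,"dz": 0,"roll": 56}
    - {"fingers": 1,"dx": 0.074,"dy": -0.386,"dz": 0,"roll": 66}
    - {"fingers": 1,"dx": 0.085,"dy": -0.443,"dz": 0,"roll": 75.6}

```text
time: 24.85
tool_pos: [0.6196, -0.2612, 0.1951]
tcp_rot: [-1.219, -2.894, -0.0]
wrist_force: [1.3, 0.4, -1.1]
width: 0.48
grip_force: 41.2
```

Emit:
step_arm:
  commands:
    - {"fingers": 1,"dx": 0,"dy": 0,"dz": 0,"roll": 0}
    - {"fingers": 1,"dx": 0,"dy": 0,"dz": 0.0,"roll": 0}

```text
time: 25.1
tool_pos: [0.6189, -0.259, 0.1949]
tcp_rot: [-1.21, -2.896, -0.001]
wrist_force: [-0.2, -0.2, -1.8]
width: 0.477
grip_force: 41.2
```

Run:
```python
from h import *
to(.6245,-.259,.113,44.7)
```

```text
dx dy dz mm [-4.1  4.  81.9] roll -0.1 t 25.1 w 0.477 grip 41.2 pos [ 0.6189 -0.259   0.1949]
```

Emit:
step_arm:
  commands:
    - {"fingers": 1,"dx": -0.002,"dy": 0.003,"dz": 0.04,"roll": 0}
    - {"fingers": 1,"dx": -0.002,"dy": 0.003,"dz": 0.082,"roll": 0}
    - {"fingers": 1,"dx": -0.002,"dy": 0.003,"dz": 0.082,"roll": 0}
    - {"fingers": 1,"dx": -0.002,"dy": 0.003,"dz": 0.082,"roll": 0}

```text
time: 25.6
tool_pos: [0.6239, -0.2579, 0.1157]
tcp_rot: [1.209, 2.899, 0.0]
wrist_force: [1.9, 0.1, -0.7]
width: 0.48
grip_force: 41.2
```

Run:
```python
from h import *
to(.6245,-.259,.06,44.7)
```

```text
dx dy dz mm [-1.2 -0.4 55.8] roll 0.0 t 25.6 w 0.48 grip 41.2 pos [ 0.6239 -0.2579  0.1157]
```

Emit:
step_arm:
  commands:
    - {"fingers": 1,"dx": -0.001,"dy": 0,"dz": 0.017,"roll": 0}
    - {"fingers": 1,"dx": -0.001,"dy": 0,"dz": 0.035,"roll": 0}
    - {"fingers": 1,"dx": -0.001,"dy": 0,"dz": 0.048,"roll": 0}
    - {"fingers": 1,"dx": -0.001,"dy": 0,"dz": 0.054,"roll": 0}
    - {"fingers": 1,"dx": -0.001,"dy": 0,"dz": 0.056,"roll": 0}
    - {"fingers": 1,"dx": -0.001,"dy": 0,"dz": 0.056,"roll": 0}
    - {"fingers": 1,"dx": -0.001,"dy": 0,"dz": 0.056,"roll": 0}

```text
time: 26.48
tool_pos: [0.6242, -0.2597, 0.059]
tcp_rot: [1.211, 2.898, -0.0]
wrist_force: [-2.9, 1.0, 4.2]
width: 0.476
grip_force: 41.6
```

Run:
```python
from h import *
to(.6245,-.259,.06,44.7)
```

```text
dx dy dz mm [ 0.3  0.7 -1. ] roll -0.1 t 26.48 w 0.476 grip 41.6 pos [ 0.6242 -0.2597  0.059 ]
```

Emit:
step_arm:
  commands:
    - {"fingers": -1,"dx": 0,"dy": 0,"dz": 0,"roll": 0}
    - {"fingers": -1,"dx": 0,"dy": 0,"dz": 0,"roll": 0}
    - {"fingers": -1,"dx": 0,"dy": 0,"dz": 0,"roll": 0}
    - {"fingers": -1,"dx": 0,"dy": 0,"dz": 0,"roll": 0}
    - {"fingers": -1,"dx": 0,"dy": 0,"dz": -0.03,"roll": 0}
    - {"fingers": -1,"dx": 0,"dy": 0,"dz": -0.08,"roll": 0}
    - {"fingers": -1,"dx": 0,"dy": 0,"dz": -0.14,"roll": 0}
    - {"fingers": -1,"dx": 0,"dy": 0,"dz": -0.16,"roll": 0}

```text
time: 27.48
tool_pos: [0.6266, -0.2606, 0.2242]
tcp_rot: [1.208, 2.891, -0.0]
wrist_force: [0.9, -0.7, -0.6]
width: 1.001
grip_force: 0.0
```

Emit:
step_arm:
  commands:
    - {"fingers": -1,"dx": 0,"dy": -0.05,"dz": 0,"roll": 0}
    - {"fingers": -1,"dx": 0,"dy": -0.1,"dz": 0,"roll": 0}
    - {"fingers": -1,"dx": 0,"dy": -0.15,"dz": 0,"roll": 0}
    - {"fingers": -1,"dx": 0,"dy": -0.2,"dz": 0,"roll": 0}
    - {"fingers": -1,"dx": 0,"dy": -0.2,"dz": 0,"roll": 0}
    - {"fingers": -1,"dx": 0,"dy": -0.2,"dz": 0,"roll": 0}

```text
time: 28.22
tool_pos: [0.4816, -0.3997, 0.2176]
tcp_rot: [-1.212, -2.897, -0.001]
wrist_force: [-0.2, -0.2, 0.2]
width: 0.999
grip_force: 0.0
```

Run:
```python
from h import *
p,d=read_camera("top");q,_=read_camera("scene");c=calibration("top")
C=np.array([.557,-.1888]);u=np.array([.7035,-.7107]);w=np.array([.711,.7035])
for n,lo,hi in(("blue",(105,120,60),(125,255,255)),("yellow",(20,120,80),(35,255,255)),("red",(0,150,80),(6,255,255)),("white",(0,0,190),(180,40,255))):
    for k in blobs(p,lo,hi,150):
        (x,y),r=cv2.minEnclosingCircle(k)
        if 300<x<440 and 120<y<260:
            g=cast(c,(x,y),.11)[0];print(n,round(x),round(y),round(r,1),"feed x,y",((g[:2]-C)@w).round(4),((g[:2]-C)@u).round(4),d[int(y),int(x)])
cv2.imwrite("pics/end.png",np.hstack([cv2.resize(p[110:260,290:440],(400,400)),cv2.resize(q[150:350,100:300],(400,400))]))
print(read_state()["time"])
```

```text
blue 340 224 11.1 feed x,y 0.0007 -0.097 0.8209674
yellow 384 178 11.6 feed x,y 0.001 0.0295 0.823124
red 405 156 11.2 feed x,y 0.001 0.0922 0.82599634
white 362 202 9.5 feed x,y 0.0007 -0.034 0.8204826
28.325
```

View pics/end.png

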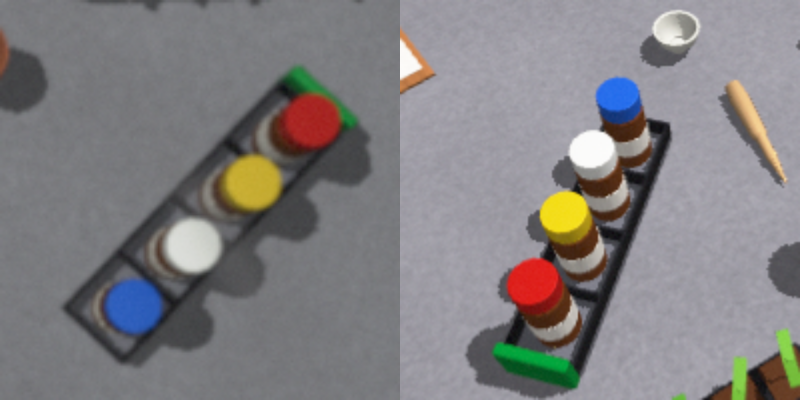

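The view shows all four jars upright in the compartments, red next to the green plate and blue at the far end. Each is within 4 mm of its compartment centre.

```bash
python3 -c "
from workcell import *
print(finish_job())"
```

```text
the job is handed in; nothing more can be done
None
```

The four jars stand upright in the black rack in reverse order: blue farthest from its green plate, then white, yellow, and red next to it. The last look put each within about 4 mm of its compartment centre; I handed the job in at about 28 s, and no verdict came back.

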